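# Turn the drip plate and crib the washed bus bars on it

## Robot

A 6-joint arm with a two-finger parallel gripper is mounted at the origin on the work surface. World frame = base frame: x ahead of the robot, y to its left, z up, the work surface at z = 0. Lengths are in mm, angles in rad, forces in N, time in s.
With the tool pointing down it reaches from about 350 to 775 mm from the base axis. Payload 7.3 kg.
Tool frame: the origin (TCP) lies at the very end of the fingers, on their centre line; the grasp point (between the pads) lies 19 mm behind it (bot.grip_point_offset is the distance from the TCP to the grasp point, in mm); z points along the fingers, y is the line along which they close (so a half turn about z gives the same grasp; the last joint's range is limited). The gripper opens to 92 mm and grips with 3 to 60 N. Pads are 19 mm wide; open, the fingers measure 130 mm over their backs; the gripper's body (75 mm by 190 mm) begins 47 mm behind the grasp point.
Start: joints at [0.969, 0.342, 1.524, -0, 1.275, -0.146], TCP at [231.084, 471.429, 226.741] pointing down, gripper open.
Joint ranges: [-2.53, 2.53], [-0.77, 2.02], [0.04, 2.7], [-1, 4.14], [0.28, 2.66], [-3.11, 3.11]. Speed limits (rad/s): [2.57, 2.57, 3.14, 3.14, 3.14, 3.14].

## Interface

Orientations are given as [roll, pitch, yaw] about the fixed x, y, z axes, in that order (R = Rz(yaw) Ry(pitch) Rx(roll)).
In Python, from plant import bot gives the robot as it stands. The module is installed in compiled form; this text tells all that it offers.
- The arm moves only by the shell command python3 -m jog 'ROWS' [OPENING]. ROWS is JSON, a list of rows, each a list of 6 numbers: the shift along the tool's x, y, z in mm, then the turn, a rotation vector about the tool's x, y, z in rad. In form: [[dx, dy, dz, rx, ry, rz], ...]. A call has 1 to 12 rows; each row shifts and turns the commanded pose from where the row before left it, along the tool's axes as they then stand; what a row does not reach is not made up. A row lasts 1/10 s, in which the tool goes at most 50 mm and 8.59 degrees, less where a joint would pass 70% of its speed; a pose out of reach is approached as far as the arm can. A call with a gripper value outside its range is refused whole. OPENING is the opening in per cent of the stroke, from 0 (shut) to 100 (fully open), set as the call begins (- or left out, the last holds). The fingers move at their own pace and stop on an object; the grip force is fixed at half the most. Time passes only in rows, so rows that do not move let the fingers close. It gives the time, the measured TCP pose, the force, the opening and the grip force at its end, in the units of the state.
- bot.get_obs(): the state, without advancing time (a new reading comes with each control period).
- bot.capture(name): name is "side" or "top" or "wrist"; returns the picture (384x512x3 uint8, red, green, blue); there is no depth.
- bot.camera_model(name): a dict with "fx", "fy", "cx", "cy" (pixels), "dist_coeffs" ([k1, k2, p1, p2, k3] as OpenCV has them; the pictures are not rectified), "position" and "orientation" of the camera in the world; the wrist camera has in their place "T_tool_cam" (4x4, takes a point from camera to tool coordinates, whose origin is the TCP and whose axes are the flange's). Camera axes: x right, y down, z forward; pixel columns grow to the right and rows downward; lengths in mm; the calibration is good to about 2 mm. A picture is of the moment at which its call begins: read the wrist's pose just before it. camera_model takes no time and is no camera call.
- bot.close_job(): hands the job in; it is judged then, once.
Trained networks look in the newest picture that a camera, given by its name, has taken for a name from the list of things; names that differ only in an ending like _2 or _b are one class to them, and where a whole thing is asked for, a point or a joint stands for the part that bears it (a point fixed in the world has none). Each returns a list of dicts, best first, with "p" (0 to 1); they miss things now and then, are a little off and sometimes report something else, mostly with a low value. They report only what shows in the picture. A call takes as long as a camera call. They do not tell look-alikes from the thing itself.
- bot.outline_of(target, camera): "mask" (384x512 bool, what is visible of it) and "pixel" ([column, row] in pixels, amid what is visible of it).
The state is a dict: "time": time; "joint_positions": joint angles; "dq": joint speeds; "tau": joint torques, N m; "tool_pos": TCP position; "tcp_rot": TCP orientation; "contact_force": force on the tool from outside, world axes, zero at the start; "moment": the same for the moment, N m; "grip_width": finger opening in mm; "finger_force": force on a finger pad.
Only numpy, scipy, OpenCV 4.12 (cv2) and the standard library are available. Lean on these libraries where they do the work, as an engineer would, in place of code of your own. Each camera call takes 0.05 s, during which the arm holds its last target. There are 200 camera calls.

## Task

The washed bus bars have to dry: tip the blue cover plate up by its grip bar, foot edge against the side of the heat sink, and lower it gently over onto the heat sink so that it lies flat, bare dotted side up and centred. Then stack all the copper bus bars in the middle of the plate's panel, lying flat in layers of two, each layer crosswise to the one below; the first two lie parallel, pointing from the grip bar to the opposite edge, and the two bars of a layer are set well apart, about 85 mm between their centre lines (an odd last bar goes where either bar of its layer would). Do not let the plate drop and leave the other things on the bench alone.

Things in the scene. Friction and masses are not known exactly. Their poses are not given: they have to be found in the camera images.
- heatsink: Aluminium heat sink fixed to the bench: a block 180 (its x) x 100 (its y) x 30 mm high with upright sides and a flat top. Origin: centre of its underside, on the bench; z up. The cover plate starts flat on the bench beside its -y side.
- plate: Loose rigid cover plate, 0.5-0.8 kg: panel 180 (x) x 130 (y) x 10 mm with a grip bar beyond its -y edge. One face blue (up at the start), the other bare aluminium with dark dots. Origin: centre of the bare face; z points from the bare to the blue face (up at the start, down once turned). Its +y (foot) edge, at y = 65 mm, starts 6-25 mm from the heat sink's -y side.
- gripbar (a point): Middle of the grip bar: a round steel rod 12 mm thick along the plate's x, centre at plate (0, -103, 16) mm, 16 mm above the bench at the start. Free for 100 mm between its two arms (at x = +-56), with a 32 mm wide open slot between rod and panel for a finger. Held with 15 to 25 N across from above, it turns between the fingers and the plate swings like a hinge.
- foot (a point): Middle of the plate's foot edge, across from the grip bar: plate (0, 65, 5) mm.
- busbar1: Loose copper bus bar 125 (its x) x 20 (its y) x 12 mm, 0.25 kg, with a dark bolt spot near each end; starts flat on the bench. Origin: its centre (6 mm above the bench at the start). May be absent (None).
- busbar2: Loose copper bus bar 125 (its x) x 20 (its y) x 12 mm, 0.25 kg, with a dark bolt spot near each end; starts flat on the bench. Origin: its centre (6 mm above the bench at the start). May be absent (None).
- busbar3: Loose copper bus bar 125 (its x) x 20 (its y) x 12 mm, 0.25 kg, with a dark bolt spot near each end; starts flat on the bench. Origin: its centre (6 mm above the bench at the start). May be absent (None).
- busbar4: Loose copper bus bar 125 (its x) x 20 (its y) x 12 mm, 0.25 kg, with a dark bolt spot near each end; starts flat on the bench. Origin: its centre (6 mm above the bench at the start). May be absent (None).
- busbar5: Loose copper bus bar 125 (its x) x 20 (its y) x 12 mm, 0.25 kg, with a dark bolt spot near each end; starts flat on the bench. Origin: its centre (6 mm above the bench at the start). May be absent (None).
- busbar6: Loose copper bus bar 125 (its x) x 20 (its y) x 12 mm, 0.25 kg, with a dark bolt spot near each end; starts flat on the bench. Origin: its centre (6 mm above the bench at the start). May be absent (None).
- spool: White solder spool, 60 mm across, 40 mm high, loose, not part of the job; origin: centre of its underside.
- capacitor: Black capacitor can, 32 mm across, 50 mm high, upright, loose, not part of the job; origin: centre of its underside.
- capacitor2: Second black capacitor can, 32 mm across, 50 mm high, upright, loose, not part of the job; origin: centre of its underside.
- screwdriver: Red-handled screwdriver lying down, loose, not part of the job; origin: on its axis.
- coil: Orange ferrite ring core, 44 mm across, 16 mm high, lying flat, loose, not part of the job; origin: centre of its underside.
Things that resemble listed ones, but are neither listed nor needed, are in the scene too. Leave any pink look-alike of the busbar2 alone.

How it is judged:
By the outcome, as a careful person would: the job done as asked, in the order asked, and still so for the second after the job is handed in, with the robot touching nothing.
Of busbar1, busbar2, busbar3, busbar4, busbar5, busbar6 only 4 to 6 are there at a start; the rules pass over those that are not, and their reading is None.
At some moment in a run one of busbar1, busbar2, busbar3, busbar4, busbar5, busbar6 may be knocked a few centimetres aside while the robot is not near it.
It also fails if it takes over 210 s, if anything falls off the work surface, if the arm or the gripper's body presses on something with over 40 N, if the wrist force passes 120 N, or if a joint passes its speed limit or range.

## Working session

There is one attempt and no reset: what is moved stays moved. The work goes in short steps, Python scripts to look and compute and a shell command to move; the robot and the scene stay as the last step left them, time stands still between calls to the robot, and variables do not carry over. Pictures are saved under pics/ and viewed, at most 14 in all, crops included, and the job is handed in when it is done.

```bash
mkdir -p pics; cat > h.py <<'E'
import numpy as np,cv2
from scipy.spatial.transform import Rotation as R
from plant import bot
def save(img,n): cv2.imwrite('pics/'+n,img[:,:,::-1])
def cam(name,obs=None):
    m=bot.camera_model(name)
    K=np.array([[m['fx'],0,m['cx']],[0,m['fy'],m['cy']],[0,0,1.]]);d=np.array(m['dist_coeffs'],float)
    if name=='wrist':
        o=obs or bot.get_obs();T=np.eye(4);T[:3,:3]=R.from_euler('xyz',o['tcp_rot']).as_matrix();T[:3,3]=o['tool_pos']
        T=T@np.array(m['T_tool_cam']);return K,d,T[:3,:3],T[:3,3]
    q=m['orientation'];q=np.array(q,float)
    Rm=q if q.shape==(3,3) else (R.from_euler('xyz',q).as_matrix() if q.size==3 else R.from_quat(q).as_matrix())
    return K,d,Rm,np.array(m['position'],float)
def w(c,px,z):
    K,d,Rm,p=c
    u=cv2.undistortPoints(np.array(px,float).reshape(-1,1,2),K,d).reshape(-1,2)
    r=np.c_[u,np.ones(len(u))]@Rm.T
    return (p+r*((z-p[2])/r[:,2])[:,None])[:,:2]
def proj(c,P):
    K,d,Rm,p=c
    return cv2.projectPoints((np.array(P,float).reshape(-1,3)-p)@Rm,np.zeros(3),np.zeros(3),K,d)[0].reshape(-1,2)
def rect(c,mask,z):
    cs=cv2.findContours(mask.astype(np.uint8),0,2)[0];k=max(cs,key=cv2.contourArea).reshape(-1,2)
    (x,y),(a,b),t=cv2.minAreaRect(w(c,k,z).astype(np.float32))
    if a<b:a,b,t=b,a,t+90
    return np.round([x,y,a,b,(t+90)%180-90],1)
E
python3 - <<'E'
from h import *
o=bot.get_obs();print(o)
for n in ['top','side','wrist']:
    save(bot.capture(n),n+'0.png');print(n,bot.camera_model(n))
for t in ['heatsink','plate','gripbar','busbar1','spool','capacitor','screwdriver','coil']:
    for r in bot.outline_of(t,'top'):
        c=cam('top');z={'heatsink':30,'plate':10,'busbar1':12,'spool':40,'capacitor':50,'coil':16}.get(t,16)
        print(t,round(r['p'],2),r['pixel'],r['mask'].sum(),rect(c,r['mask'],z))
E
```

```text
{'time': 0.0, 'joint_positions': array([ 9.69035905e-01,  3.42766066e-01,  1.52503573e+00,  9.55270276e-06,
        1.27538432e+00, -1.45994856e-01]), 'dq': array([-1.05508788e-03,  5.12389673e-04, -7.63564628e-05,  8.72517500e-04,
        8.08059404e-04, -7.34399862e-04]), 'tau': array([ 1.18110063e-03, -4.31243169e+01, -2.44219190e+01,  7.17825419e-02,
        5.60674549e-02, -1.39058270e-04]), 'tool_pos': array([230.81830633, 471.07987821, 226.01593332]), 'tcp_rot': array([-3.14001747e+00, -2.40849533e-04,  2.68582411e+00]), 'contact_force': array([-0.24264055,  0.10484444,  0.05858078]), 'moment': array([ 0.01387622,  0.00298634, -0.08924811]), 'finger_force': 0.0, 'grip_width': 91.5027554459904}
top {'fx': 467.4478009082856, 'fy': 467.4478009082856, 'cx': 254.17380285853517, 'cy': 180.67735096997353, 'dist_coeffs': array([0.02162659, 0.        , 0.        , 0.        , 0.        ]), 'position': array([ 326.91668115,    4.75184997, 1428.44867899]), 'orientation': array([-2.99341281, -0.01317743, -1.54218839])}
side {'fx': 384.1327657853078, 'fy': 384.1327657853078, 'cx': 257.0142
[... 1178 characters left out ...]
123.2   23.1   -9. ]
busbar1 0.66 [150.6, 204.3] 278 [447.6 305.7 120.3  24.7   7.8]
busbar1 0.55 [164.3, 155.5] 236 [604.5 273.7 120.1  21.4  -4.5]
busbar1 0.55 [369.0, 168.4] 273 [ 5.848e+02 -3.605e+02  1.225e+02  2.470e+01 -5.000e-01]
spool 0.69 [119.9, 208.6] 330 [443.7 389.   62.3  53.5 -88.3]
capacitor 0.65 [195.6, 228.5] 127 [386.3 160.3  38.1  32.1 -88.3]
capacitor 0.43 [185.7, 125.0] 119 [694.9 199.3  41.8  29.7  28.6]
screwdriver 0.58 [409.6, 240.1] 306 [ 372.9 -476.5  102.8   27.5   54.1]
screwdriver 0.57 [355.0, 210.3] 288 [ 458.9 -316.5  124.1   21.8   -9.3]
coil 0.73 [116.9, 207.6] 358 [447.2 397.2  66.3  57.4 -88.4]
coil 0.64 [270.2, 194.4] 2748 [499.1 -85.5 181.2 176.  -13.1]
```

```bash
python3 - <<'E'
import cv2
i=cv2.imread('pics/top0.png');cv2.imwrite('pics/top0c.png',cv2.resize(i[70:320,80:430],(800,571),interpolation=cv2.INTER_CUBIC))
E
```

```text
(no output)
```

View pics/top0c.png

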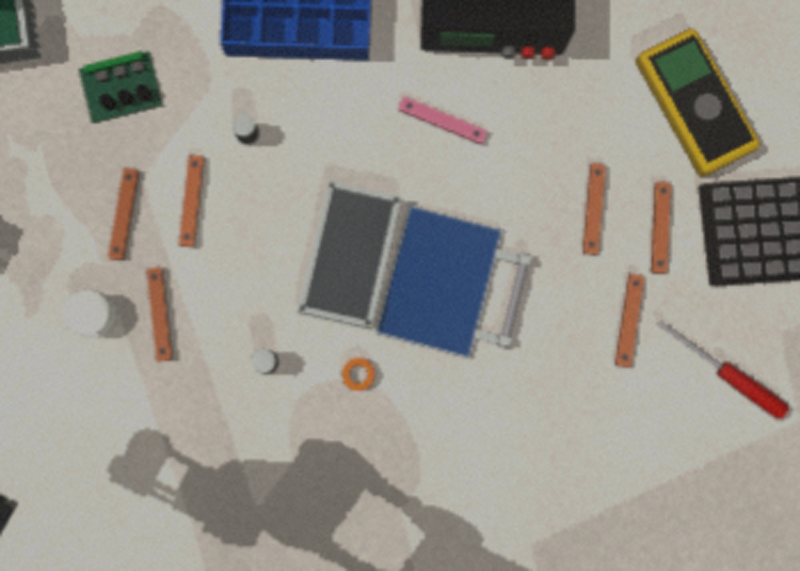

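View pics/side0.png

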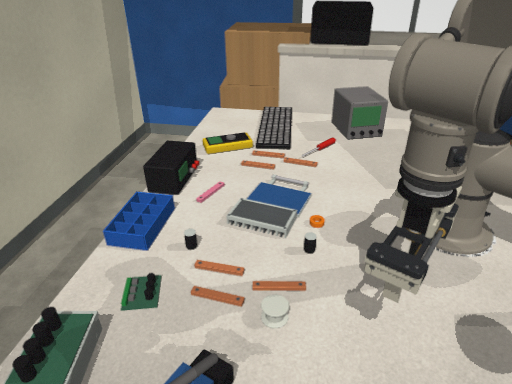

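Top view: heat sink at (234,180) and the plate just right of it, three bars left and three right, with the pink look-alike at (274,122). The side view agrees. I'll move the wrist camera over the plate for a finer fix.

```bash
cat >> h.py <<'E'
def go(x,y,z,yaw_deg=None):
    o=bot.get_obs();Rm=R.from_euler('xyz',o['tcp_rot']);p=np.array(o['tool_pos'])
    d=Rm.inv().apply(np.array([x,y,z])-p)
    s='at %s yaw %.1f d=%s'%(np.round(p,1),np.degrees(o['tcp_rot'][2]),np.round(d,1))
    if yaw_deg is not None:
        s+=' turn=%s'%np.round((Rm.inv()*R.from_euler('xyz',[np.pi,0,np.radians(yaw_deg)])).as_rotvec(),3)
    print(s)
E
python3 -c "
from h import *
go(470,-60,260,167.5)"
```

```text
at [231.1 471.4 226.7] yaw 153.9 d=[-448.4 -372.   -33.3] turn=[ 0.     0.    -0.238]
```

```bash
python3 -m jog '[[-38,-31,-3,0,0,-0.02],[-37,-31,-3,0,0,-0.02],[-37,-31,-3,0,0,-0.02],[-37,-31,-3,0,0,-0.02],[-37,-31,-3,0,0,-0.02],[-37,-31,-3,0,0,-0.02],[-37,-31,-3,0,0,-0.02],[-37,-31,-3,0,0,-0.02],[-37,-31,-3,0,0,-0.02],[-37,-31,-3,0,0,-0.02],[-37,-31,-3,0,0,-0.02],[-37,-31,0,0,0,-0.02]]'; python3 -m jog '[[0,0,0,0,0,0],[0,0,0,0,0,0],[0,0,0,0,0,0]]'
python3 - <<'E'
from h import *
go(470,-60,260,167.5)
o=bot.get_obs();save(bot.capture('wrist'),'w1.png');c=cam('wrist',o)
for t,z in [('heatsink',30),('plate',10),('gripbar',16)]:
    for r in bot.outline_of(t,'wrist'): print(t,round(r['p'],2),r['pixel'],r['mask'].sum(),rect(c,r['mask'],z))
E
```

```text
time: 1.75
tool_pos: [523.9, -30.3, 260.4]
tcp_rot: [3.141, 0.001, 2.926]
contact_force: [0.7, 0.3, 0.4]
grip_width: 91.7
finger_force: 0.0
time: 2.05
tool_pos: [522.3, -27.5, 259.6]
tcp_rot: [3.141, -0.001, 2.926]
contact_force: [0.1, 0.2, -0.2]
grip_width: 92.1
finger_force: 0.0
at [522.3 -27.5 259.6] yaw 167.7 d=[ 44.2 -42.9  -0.4] turn=[ 0.    -0.001  0.003]
heatsink 0.77 [312.2, 154.5] 8278 [533.6  57.8 182.7 102.7 -11. ]
heatsink 0.43 [375.4, 36.4] 881 [387.4 162.5  53.   32.3 -70.6]
plate 0.19 [225.9, 148.6] 10840 [497.7 -87.2 180.4 179.8 -13.3]
gripbar 0.69 [312.1, 156.2] 8253 [536.3  59.8 188.8 106.4 -10.6]
gripbar 0.66 [224.6, 152.8] 11076 [497.5 -85.6 180.9 178.2 -13.4]
gripbar 0.28 [71.6, 159.3] 1253 [ 459.1 -311.2  121.8   28.1   -8.9]
```

View pics/w1.png

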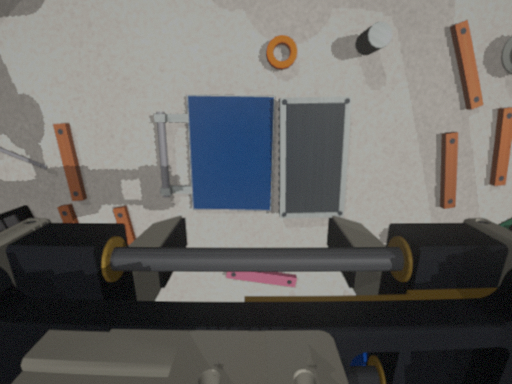

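Wrist view: blue panel at (190–273, 95–212), grip bar rod at x≈164 and heat sink at (280–350, 98–215). Next I refine the panel by its colour.

```bash
python3 - <<'E'
from h import *
o=bot.get_obs();im=bot.capture('wrist').astype(int);c=cam('wrist',o)
m=(im[:,:,2]>im[:,:,0]+35)&(im[:,:,2]>50);m[215:]=0;m[:,290:]=0
pl=rect(c,m,10);print('panel',pl)
# heatsink box fit: long-axis ang from mask
h=bot.outline_of('heatsink','wrist')[0]['mask'];hs=rect(c,h,30);print('hs',hs)
for a in (hs[4],pl[4]):
    u=np.array([np.cos(np.radians(a)),np.sin(np.radians(a))])
for nm,r,a in(('plate',pl,pl[4]+0),):
    # panel long side 180 along x
    a=np.radians(a);X=np.array([np.cos(a),np.sin(a)]);Y=np.array([-X[1],X[0]])
    print('rod',np.round(r[:2]-103*Y,1),'foot',np.round(r[:2]+65*Y,1))
a=np.radians(hs[4]);X=np.array([np.cos(a),np.sin(a)]);Y=np.array([-X[1],X[0]])
d=pl[:2]-hs[:2];print('panel in hs frame',np.round([d@X,d@Y],1))
# rod edge pixels
for row in range(128,188,10): print(row,[int(x) for x in im[row,150:195].mean(1)])
E
```

```text
panel [503.1 -63.2 174.2 125.3 -12.7]
hs [533.5  56.8 180.4 103.  -11. ]
rod [ 480.5 -163.7] foot [5.174e+02 2.000e-01]
panel in hs frame [  -6.9 -123.6]
128 [164, 166, 158, 140, 123, 122, 120, 109, 120, 131, 137, 144, 141, 128, 115, 120, 150, 155, 154, 156, 154, 156, 156, 158, 159, 156, 155, 159, 164, 165, 167, 166, 164, 162, 161, 150, 127, 113, 119, 107, 85, 78, 78, 78, 75]
138 [163, 166, 166, 168, 157, 134, 125, 122, 111, 119, 129, 139, 144, 136, 124, 116, 134, 156, 156, 159, 158, 159, 157, 155, 160, 163, 167, 164, 162, 161, 163, 164, 164, 166, 161, 144, 128, 127, 135, 127, 96, 79, 78, 77, 78]
148 [165, 164, 165, 165, 162, 149, 129, 121, 117, 110, 122, 133, 139, 142, 134, 122, 118, 136, 153, 155, 154, 155, 154, 153, 153, 160, 165, 166, 166, 165, 168, 167, 168, 167, 166, 164, 154, 131, 116, 123, 109, 88, 79, 77, 80]
158 [165, 164, 165, 165, 165, 158, 142, 128, 126, 119, 115, 125, 132, 138, 139, 129, 116, 121, 146, 159, 162, 162, 159, 158, 157, 160, 163, 165, 166, 166, 166, 166, 166, 165, 163, 160, 148, 131, 124, 130, 115, 92, 75, 76, 75]
168 [123, 125, 126, 126, 127, 126, 120, 124, 121, 118, 105, 97, 94, 97, 94, 91, 82, 75, 93, 113, 125, 141, 154, 157, 158, 159, 160, 166, 167, 166, 166, 167, 167, 167, 165, 166, 167, 158, 137, 123, 127, 109, 84, 73, 76]
178 [122, 120, 120, 120, 120, 121, 123, 122, 124, 122, 113, 101, 94, 92, 96, 91, 87, 78, 80, 89, 106, 111, 108, 109, 109, 109, 110, 117, 124, 134, 156, 165, 167, 165, 163, 163, 162, 160, 141, 128, 131, 117, 92, 76, 73]
```

```bash
python3 - <<'E'
from h import *
c=cam('wrist');print(w(c,[[161.3,138],[163.3,158]],16))
go(480.5,-163.7,60,167.3)
E
```

```text
[[ 454.97141194 -158.1928565 ]
 [ 484.68810244 -164.41692366]]
at [522.7 -27.5 260.1] yaw 167.7 d=[  12.4 -142.1  200. ] turn=[0.    0.001 0.007]
```

```bash
python3 -m jog '[[2,-24,33,0,0,0.007],[2,-24,33,0,0,0],[2,-24,33,0,0,0],[2,-24,33,0,0,0],[2,-23,33,0,0,0],[2,-23,35,0,0,0],[0,0,0,0,0,0],[0,0,0,0,0,0],[0,0,0,0,0,0]]' 27
python3 - <<'E'
from h import *
go(480.5,-163.7,3,167.3)
o=bot.get_obs();im=bot.capture('wrist');save(im,'w2.png')
E
```

```text
time: 3.25
tool_pos: [481.2, -163.8, 61.2]
tcp_rot: [-3.141, 0.003, 2.92]
contact_force: [-0.4, 0.0, 0.5]
grip_width: 26.2
finger_force: 0.0
at [ 481.2 -163.8   61.2] yaw 167.3 d=[ 0.9 -0.  58.2] turn=[-0.     0.003 -0.   ]
```

View pics/w2.png

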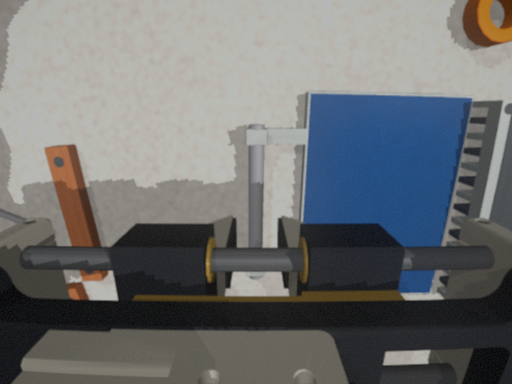

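The rod at column 256 sits centred between the fingers, so I'll lower and close.

```bash
python3 -m jog '[[0,0,15,0,0,0],[0,0,15,0,0,0],[0,0,15,0,0,0],[0,0,8,0,0,0],[0,0,4,0,0,0],[0,0,0,0,0,0],[0,0,0,0,0,0]]'; python3 -m jog '[[0,0,0,0,0,0],[0,0,0,0,0,0],[0,0,0,0,0,0],[0,0,0,0,0,0],[0,0,0,0,0,0]]' 0
python3 - <<'E'
from h import *
hs=np.array([533.5,57.3]);a=np.radians(-11.);X=np.array([np.cos(a),np.sin(a)]);Y=np.array([-X[1],X[0]])
o=bot.get_obs();print((np.array(o['tool_pos'])[:2]-hs)@np.c_[X,Y])
E
```

```text
time: 4.0
tool_pos: [480.6, -164.2, 3.4]
tcp_rot: [-3.141, 0.001, 2.919]
contact_force: [-0.1, 0.3, -0.5]
grip_width: 24.7
finger_force: 0.0
time: 4.5
tool_pos: [480.3, -164.4, 3.1]
tcp_rot: [-3.141, 0.001, 2.919]
contact_force: [-0.9, -0.6, 4.8]
grip_width: 11.1
finger_force: 30.0
[  -9.96375501 -227.77768328]
```

```bash
python3 -m jog '[[0,0,-0.5,0,0,-0.015],[0,1,0,0,0,-0.015],[0,2,0,0,0,0],[0,2,0,0,0,0],[0,1,0,0,0,0],[0,1,0,0,0,0],[0,0,0,0,0,0]]'; python3 -m jog '[[0,1,0,0,0,0],[0,1,0,0,0,0],[0,0,0,0,0,0]]';python3 -m jog '[[0,1,0,0,0,0],[0,0,0,0,0,0]]'
```

```text
time: 5.2
tool_pos: [481.3, -157.1, 3.2]
tcp_rot: [3.141, -0.0, 2.949]
contact_force: [0.7, -2.6, -1.2]
grip_width: 10.9
finger_force: 30.0
time: 5.5
tool_pos: [482.8, -156.6, 3.5]
tcp_rot: [-3.14, 0.003, 2.949]
contact_force: [1.4, -8.7, -2.4]
grip_width: 11.1
finger_force: 30.0
time: 5.7
tool_pos: [483.6, -156.4, 3.7]
tcp_rot: [-3.139, 0.004, 2.949]
contact_force: [2.8, -11.3, -3.0]
grip_width: 10.8
finger_force: 30.0
```

```bash
python3 -m jog '[[0,-3,0,0,0,0],[0,0,0,0,0,0],[0,1,-11,0,0,0],[0,1,-11,0,0,0],[0,2.5,-10.6,0,0,0],[0,2.6,-10.5,0,0,0],[0,3.9,-10,0,0,0],[0,3.9,-10,0,0,0],[0,0,0,0,0,0]]'; python3 -m jog '[[0,5.2,-9.4,0,0,0],[0,5.2,-9.4,0,0,0],[0,6.4,-8.6,0,0,0],[0,6.5,-8.5,0,0,0],[0,7.5,-7.6,0,0,0],[0,7.6,-7.5,0,0,0],[0,0,0,0,0,0]]'
python3 - <<'E'
from h import *
go(0,0,0);save(bot.capture('wrist'),'w3.png')
s=bot.capture('side');cv2.imwrite('pics/s3.png',cv2.resize(s[120:300,150:400,::-1],(750,540)))
E
```

```text
time: 6.6
tool_pos: [484.8, -142.3, 67.7]
tcp_rot: [-3.141, 0.002, 2.95]
contact_force: [0.9, 0.0, -4.5]
grip_width: 10.6
finger_force: 30.0
time: 7.3
tool_pos: [492.2, -105.2, 119.3]
tcp_rot: [-3.14, 0.003, 2.95]
contact_force: [-2.0, -7.1, 3.5]
grip_width: 11.0
finger_force: 30.0
at [ 492.2 -105.2  119.3] yaw 169.0 d=[503.5   9.9 117.9]
```

View pics/s3.png

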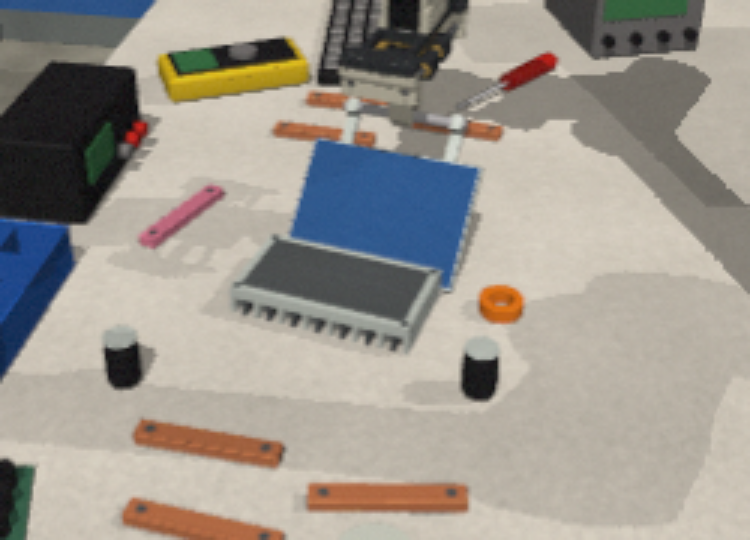

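The plate is tipped about 45° with its foot at the heat sink. The load is slightly compressive, so I'll ease back and carry on to vertical.

```bash
python3 -m jog '[[0,-1.5,-1.5,0,0,0],[0,8.5,-6.5,0,0,0],[0,8.5,-6.4,0,0,0],[0,9.3,-5.3,0,0,0],[0,9.4,-5.2,0,0,0],[0,0,0,0,0,0]]'; python3 -m jog '[[0,10,-4,0,0,0],[0,10.1,-3.8,0,0,0],[0,10.5,-2.6,0,0,0],[0,10.6,-2.5,0,0,0],[0,0,0,0,0,0],[0,0,0,0,0,0]]'; python3 -m jog '[[0,8,-2.5,0,0,0],[0,8,-2,0,0,0],[0,0,0,0,0,0],[0,0,0,0,0,0]]'
```

```text
time: 8.0
tool_pos: [498.7, -71.1, 144.4]
tcp_rot: [-3.14, 0.002, 2.95]
contact_force: [-5.1, -7.0, 9.1]
grip_width: 10.6
finger_force: 30.0
time: 8.6
tool_pos: [506.7, -30.6, 156.8]
tcp_rot: [-3.141, 0.003, 2.95]
contact_force: [-2.3, -3.1, 8.4]
grip_width: 11.0
finger_force: 30.0
time: 9.0
tool_pos: [509.4, -14.8, 159.8]
tcp_rot: [3.141, 0.001, 2.95]
contact_force: [1.7, -0.7, 1.0]
grip_width: 10.7
finger_force: 30.0
```

```bash
python3 -m jog '[[0,8,-2,0,0,0],[0,8,-1,0,0,0],[0,7,-1,0,0,0],[0,0,0,0,0,0],[0,0,0,0,0,0]]'; python3 -m jog '[[0,5,-2,0,0,0],[0,0,0,0,0,0],[0,0,0,0,0,0]]'
python3 - <<'E'
from h import *
go(0,0,0)
s=bot.capture('side');cv2.imwrite('pics/s4.png',cv2.resize(s[120:300,150:400,::-1],(750,540)))
E
```

```text
time: 9.5
tool_pos: [513.0, 7.7, 163.1]
tcp_rot: [3.142, -0.002, 2.949]
contact_force: [-0.1, -2.3, -7.5]
grip_width: 11.2
finger_force: 30.0
time: 9.8
tool_pos: [514.4, 12.3, 165.7]
tcp_rot: [3.141, 0.0, 2.949]
contact_force: [-1.1, -0.7, -6.8]
grip_width: 11.1
finger_force: 30.0
at [514.4  12.3 165.7] yaw 169.0 d=[ 502.6 -110.6  165.7]
```

View pics/s4.png

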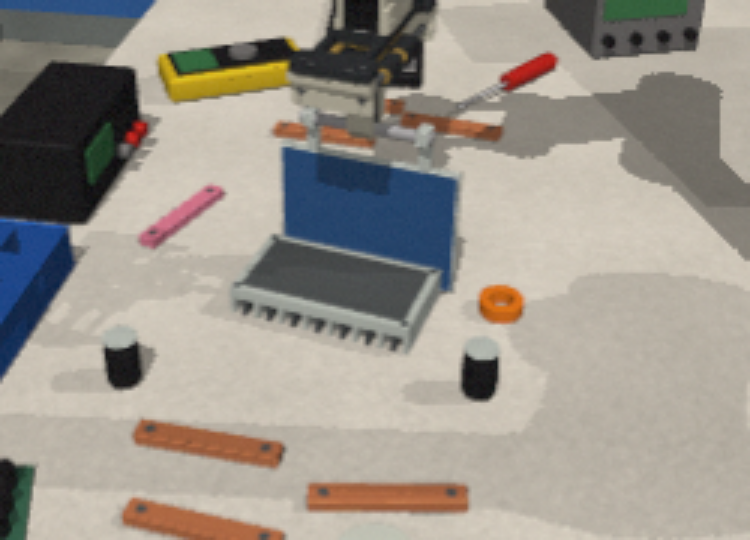

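The plate hangs vertically, clear of the bench, at 0.69 kg. I'll centre it along the heat sink (10 mm), then swing it over the edge.

```bash
python3 -m jog '[[-5,-1,0,0,0,0],[-5,0,0,0,0,0],[0,0,0,0,0,0],[0,4,0,0,0,0],[0,8,0.7,0,0,0],[0,8,0.7,0,0,0],[0,8.5,0.8,0,0,0],[0,8,2.1,0,0,0],[0,8,2.2,0,0,0],[0,8.2,2.2,0,0,0],[0,0,0,0,0,0]]'; python3 -m jog '[[0,7.8,3.3,0,0,0],[0,7.8,3.3,0,0,0],[0,7.7,3.3,0,0,0],[0,7,4.9,0,0,0],[0,7,4.9,0,0,0],[0,6.9,4.9,0,0,0],[0,0,0,0,0,0]]'
python3 - <<'E'
from h import *
go(0,0,0)
s=bot.capture('side');cv2.imwrite('pics/s5.png',cv2.resize(s[120:300,150:400,::-1],(750,540)))
E
```

```text
time: 10.95
tool_pos: [534.1, 62.1, 156.5]
tcp_rot: [3.141, -0.001, 2.95]
contact_force: [0.0, -3.3, -5.8]
grip_width: 11.1
finger_force: 30.0
time: 11.65
tool_pos: [542.5, 105.1, 131.5]
tcp_rot: [-3.141, -0.001, 2.95]
contact_force: [-1.3, -4.5, -5.5]
grip_width: 11.2
finger_force: 30.0
at [542.5 105.1 131.5] yaw 169.0 d=[ 512.4 -206.7  132. ]
```

View pics/s5.png

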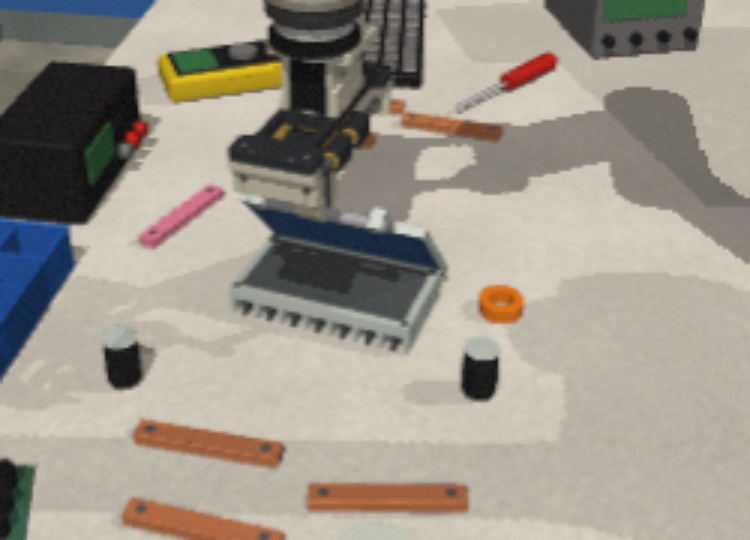

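```bash
python3 -m jog '[[0,5.5,6,0,0,0],[0,5.5,6.1,0,0,0],[0,5.5,6.1,0,0,0],[0,4.9,7,0,0,0],[0,4.9,7.1,0,0,0],[0,5,7.1,0,0,0],[0,3.6,7.8,0,0,0],[0,3.7,7.9,0,0,0],[0,3.7,7.9,0,0,0],[0,0,0,0,0,0]]'; python3 -m jog '[[0,2.5,8.4,0,0,0],[0,2.6,8.4,0,0,0],[0,2.6,8.4,0,0,0],[0,1,7,0,0,0],[0,0.5,7,0,0,0],[0,0,0,0,0,0],[0,0,0,0,0,0]]'; python3 -m jog '[[0,0.5,4,0,0,0],[0,0,4,0,0,0],[0,0,0,0,0,0],[0,0,0,0,0,0]]'
```

```text
time: 12.7
tool_pos: [550.2, 146.2, 67.9]
tcp_rot: [-3.141, -0.002, 2.949]
contact_force: [-0.9, -4.8, -2.5]
grip_width: 10.7
finger_force: 30.0
time: 13.4
tool_pos: [552.4, 155.3, 30.0]
tcp_rot: [3.141, -0.0, 2.949]
contact_force: [-0.1, -0.7, -2.0]
grip_width: 9.2
finger_force: 28.0
time: 13.8
tool_pos: [553.1, 155.2, 23.2]
tcp_rot: [3.141, 0.001, 2.949]
contact_force: [-3.6, -4.4, 6.7]
grip_width: 8.6
finger_force: 29.2
```

```bash
python3 - <<'E'
from h import *
s=bot.capture('side');cv2.imwrite('pics/s6.png',cv2.resize(s[170:270,210:330,::-1],(720,600)))
E
```

```text
(no output)
```

View pics/s6.png

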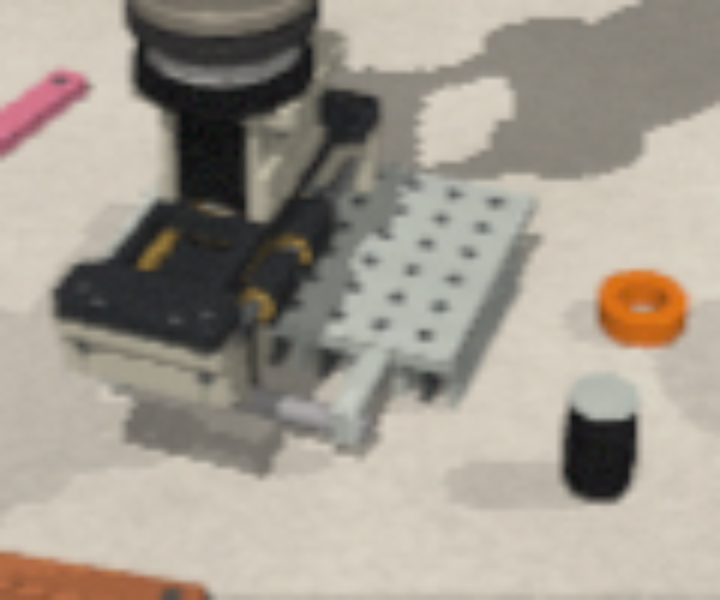

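```bash
python3 -m jog '[[0,0,0,0,0,0],[0,0,0,0,0,0],[0,0,0,0,0,0],[0,0,-20,0,0,0],[0,0,-40,0,0,0],[0,0,-40,0,0,0],[0,0,-40,0,0,0],[0,0,-40,0,0,0],[0,0,-40,0,0,0],[0,0,0,0,0,0],[0,0,0,0,0,0]]' 27
python3 - <<'E'
from h import *
o=bot.get_obs();im=bot.capture('wrist');save(im,'w7.png');c=cam('wrist',o)
for r in bot.outline_of('plate','wrist'): print(round(r['p'],2),r['pixel'],r['mask'].sum(),rect(c,r['mask'],40))
E
```

```text
time: 14.95
tool_pos: [552.9, 155.7, 242.9]
tcp_rot: [3.14, 0.002, 2.949]
contact_force: [0.3, 0.3, -0.3]
grip_width: 25.0
finger_force: 0.0
0.95 [187.8, 157.8] 12566 [532.6  79.3 175.6 171.4  79.2]
```

View pics/w7.png

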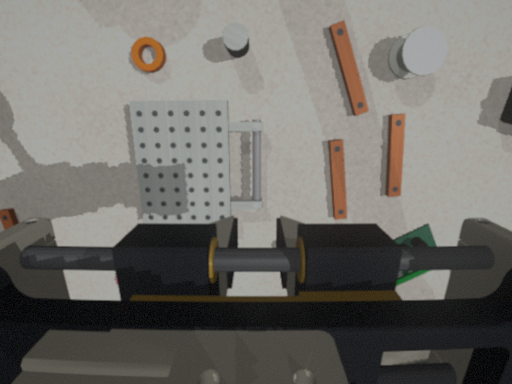

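```bash
python3 -m jog '[[-30,-35,0,0,0,0],[-30,-35,0,0,0,0],[0,0,0,0,0,0],[0,0,0,0,0,0],[0,0,0,0,0,0]]' 60
python3 - <<'E'
from h import *
o=bot.get_obs();im=bot.capture('wrist');save(im,'w8.png');c=cam('wrist',o)
r=bot.outline_of('plate','wrist')[0];m=r['mask'].astype(np.uint8);print(r['p'],r['pixel'],rect(c,m,40))
mo=cv2.morphologyEx(cv2.morphologyEx(m,cv2.MORPH_CLOSE,np.ones((9,9))),cv2.MORPH_OPEN,np.ones((31,31)));print('panel',rect(c,mo,40))
# dots
g=cv2.cvtColor(im,cv2.COLOR_RGB2GRAY);bh=cv2.morphologyEx(g,cv2.MORPH_BLACKHAT,np.ones((11,11)))
bh[cv2.erode(mo,np.ones((5,5)))==0]=0
n,_,st,ce=cv2.connectedComponentsWithStats((bh>45).astype(np.uint8))
P=[ce[i] for i in range(1,n) if 8<st[i,4]<70];W=w(c,P,40)
(x,y),s,t=cv2.minAreaRect(W.astype(np.float32));print('dots',len(P),x,y,s,t)
E
```

```text
time: 15.55
tool_pos: [597.3, 75.9, 241.0]
tcp_rot: [3.141, -0.002, 2.949]
contact_force: [0.0, -0.1, -0.6]
grip_width: 54.6
finger_force: 0.0
0.72 [238.2, 119.1] [536.8  78.  179.7 175.3 -11.1]
panel [532.4  55.7 179.7 130.  -11.1]
dots 48 532.55908203125 55.87196350097656 (105.38129425048828, 147.35125732421875) 79.0328598022461
```

View pics/w8.png

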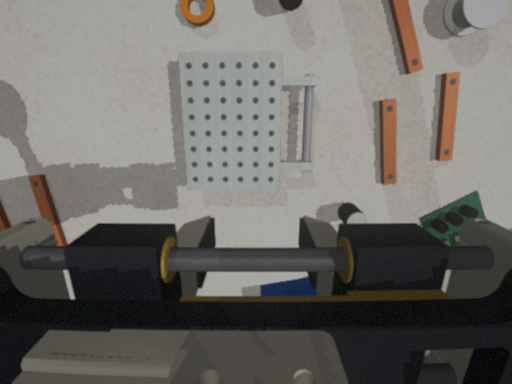

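The panel lies flat, bare side up, at (532.4, 55.7), −11.1°, which is centred within 2 mm. Now for the bars.

```bash
cat >> h.py <<'E'
def bars(name='wrist',z=12,zoff=0):
    o=bot.get_obs();im=bot.capture(name);c=cam(name,o)
    H=cv2.cvtColor(im,cv2.COLOR_RGB2HSV)
    m=((H[:,:,0]<14)&(H[:,:,1]>115)&(H[:,:,2]>50)).astype(np.uint8)
    m=cv2.morphologyEx(m,cv2.MORPH_CLOSE,np.ones((5,5)))
    n,l,st,ce=cv2.connectedComponentsWithStats(m)
    for i in range(1,n):
        if st[i,4]>60: print('px',np.round(ce[i]),'area',st[i,4],'rect x,y,L,W,ang',rect(c,l==i,z))
    return im
E
python3 - <<'E'
from h import *
bars();print();bars('top')
go(570,290,240,180)
E
```

```text
px [406.  33.] area 1050 rect x,y,L,W,ang [461.4 308.1  95.3  21.5   9.3]
px [201.  18.] area 105 rect x,y,L,W,ang [389.1  41.7  42.1  19.5 -88.6]
px [448. 116.] area 1096 rect x,y,L,W,ang [581.  361.5 121.8  22.   -5.9]
px [388. 141.] area 1051 rect x,y,L,W,ang [601.4 272.5 122.1  19.3  -3.3]
px [ 47. 206.] area 901 rect x,y,L,W,ang [ 608.  -265.5  123.    26.    -4.5]
px [  3. 219.] area 159 rect x,y,L,W,ang [ 604.2 -345.    53.2   15.8  -26.9]

px [315.  92.] area 74 rect x,y,L,W,ang [ 825.8 -191.7   44.4   16.4  -88.2]
px [163. 158.] area 232 rect x,y,L,W,ang [602.5 273.6 122.3  18.1  -3. ]
px [340. 161.] area 210 rect x,y,L,W,ang [ 608.8 -270.   121.1   17.4   -4.3]
px [134. 163.] area 242 rect x,y,L,W,ang [582.4 363.  120.9  18.8  -5.9]
px [369. 169.] area 221 rect x,y,L,W,ang [ 586.1 -359.9  120.4   17.4   -3.4]
px [149. 207.] area 239 rect x,y,L,W,ang [448.1 306.8 120.2  17.9   9.9]
px [359. 217.] area 234 rect x,y,L,W,ang [ 436.8 -329.6  120.9   18.5   -9.8]
px [409. 241.] area 249 rect x,y,L,W,ang [ 370.5 -480.1  100.    23.    54.9]
at [597.7  76.3 242.1] yaw 169.0 d=[ 67.8 204.6   2.2] turn=[ 0.    -0.    -0.191]
```

```bash
python3 -c "
from h import *
go(602,273.2,60,176.8)"
```

```text
at [597.7  76.3 242.1] yaw 169.0 d=[ 33.2 194.1 182.2] turn=[ 0.    -0.    -0.136]
```

```bash
python3 -m jog '[[6,32,30,0,0,0],[6,32,30,0,0,0],[6,32,30,0,0,0],[5,32,30,0,0,0],[5,33,31,0,0,0],[5,33,31,0,0,-0.136],[0,0,0,0,0,0],[0,0,0,0,0,0],[0,0,0,0,0,0]]' 50
python3 - <<'E'
from h import *
go(602,273.2,2,176.8);save(bars(),'w9.png')
E
```

```text
time: 16.65
tool_pos: [603.5, 271.7, 61.5]
tcp_rot: [3.141, 0.002, 3.084]
contact_force: [0.7, -0.1, -0.1]
grip_width: 46.1
finger_force: 0.0
at [603.5 271.7  61.5] yaw 176.7 d=[ 1.8  1.4 59.5] turn=[ 0.001  0.002 -0.002]
px [302.  38.] area 2183 rect x,y,L,W,ang [481.2 313.1  56.7  20.    9.9]
px [368. 160.] area 3184 rect x,y,L,W,ang [572.5 363.3 105.8  21.8  -5.9]
px [258. 188.] area 2627 rect x,y,L,W,ang [591.2 275.3 101.2  18.7  -2.8]
```

View pics/w9.png

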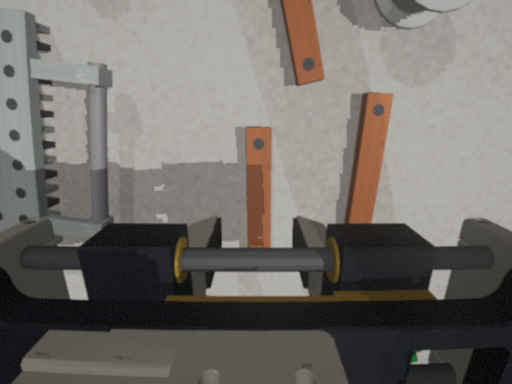

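```bash
python3 -m jog '[[0,1,15,0,0,0],[0,0,15,0,0,0],[0,0,15,0,0,0],[0,0,9,0,0,0],[0,0,5,0,0,0],[0,0,0,0,0,0],[0,0,0,0,0,0]]'; python3 -m jog '[[0,0,0,0,0,0],[0,0,0,0,0,0],[0,0,0,0,0,0],[0,0,0,0,0,0],[0,0,-10,0,0,0],[0,0,-30,0,0,0],[0,0,-40,0,0,0],[0,0,-40,0,0,0],[0,0,0,0,0,0],[0,0,0,0,0,0]]' 0
python3 -c "
from h import *
go(574.1,47.5,120,78.9)"
```

```text
time: 17.4
tool_pos: [603.1, 273.0, 1.0]
tcp_rot: [3.141, 0.0, 3.085]
contact_force: [-0.4, 0.0, 0.6]
grip_width: 46.1
finger_force: 0.0
time: 18.4
tool_pos: [603.1, 273.0, 122.4]
tcp_rot: [3.141, 0.002, 3.085]
contact_force: [0.5, -0.6, -3.4]
grip_width: 19.4
finger_force: 30.0
at [603.1 273.  122.4] yaw 176.7 d=[  16.2 -226.8    2.2] turn=[2.000e-03 1.000e-03 1.708e+00]
```

```bash
python3 -m jog '[[3,-32,0,0,0,0],[3,-32,0,0,0,0],[2,-32,0,0,0,0],[2,-32,0,0,0,0],[2,-33,0,0,0,0],[2,-33,0,0,0,0],[2,-33,0,0,0,0],[0,0,0,0,0,0]]';python3 -m jog '[[0,0,0,0,0,0.142],[0,0,0,0,0,0.142],[0,0,0,0,0,0.142],[0,0,0,0,0,0.142],[0,0,0,0,0,0.142],[0,0,0,0,0,0.142],[0,0,0,0,0,0.142],[0,0,0,0,0,0.142],[0,0,0,0,0,0.142],[0,0,0,0,0,0.142],[0,0,0,0,0,0.142],[0,0,0,0,0,0.142]]'; python3 -m jog '[[0,0,0,0,0,0],[0,0,0,0,0,0]]'
python3 -c "
from h import *
go(574.1,47.5,41.5,78.9)"
```

```text
time: 19.2
tool_pos: [572.4, 43.6, 119.3]
tcp_rot: [-3.14, -0.004, 3.081]
contact_force: [-1.4, 0.4, -2.5]
grip_width: 19.5
finger_force: 30.0
time: 20.4
tool_pos: [573.0, 48.1, 119.5]
tcp_rot: [-3.138, 0.0, 1.375]
contact_force: [-0.0, 0.3, -1.3]
grip_width: 19.7
finger_force: 30.0
time: 20.6
tool_pos: [573.4, 47.8, 120.1]
tcp_rot: [-3.139, 0.0, 1.385]
contact_force: [0.2, 0.7, -2.6]
grip_width: 19.2
finger_force: 30.0
at [573.4  47.8 120.1] yaw 79.4 d=[-0.1  0.9 78.6] turn=[-0.002  0.     0.008]
```

```bash
python3 -m jog '[[0,0.8,25,0,0,0.008],[0,0,25,0,0,0],[0,0,16,0,0,0],[0,0,7,0,0,0],[0,0,3.5,0,0,0],[0,0,0,0,0,0],[0,0,0,0,0,0]]'; python3 -m jog '[[0,0,1,0,0,0],[0,0,0,0,0,0]]'
```

```text
time: 21.3
tool_pos: [575.4, 47.1, 45.5]
tcp_rot: [3.14, -0.0, 1.373]
contact_force: [0.9, 0.1, -2.6]
grip_width: 19.8
finger_force: 30.0
time: 21.5
tool_pos: [575.1, 47.1, 44.1]
tcp_rot: [3.141, -0.0, 1.373]
contact_force: [-0.1, -0.3, -3.6]
grip_width: 19.6
finger_force: 30.0
```

```bash
python3 -m jog '[[0,0,1.5,0,0,0],[0,0,0,0,0,0]]';python3 -m jog '[[0,0,1,0,0,0],[0,0,0,0,0,0]]'
```

```text
time: 21.7
tool_pos: [574.8, 47.1, 42.1]
tcp_rot: [-3.142, -0.0, 1.373]
contact_force: [0.6, -0.9, -2.8]
grip_width: 19.6
finger_force: 30.0
time: 21.9
tool_pos: [574.9, 47.1, 41.1]
tcp_rot: [3.141, -0.0, 1.373]
contact_force: [0.7, 0.4, -2.4]
grip_width: 19.6
finger_force: 30.0
```

```bash
python3 -m jog '[[0,0,0.7,0,0,0],[0,0,0,0,0,0]]'; python3 -m jog '[[0,0,0.5,0,0,0],[0,0,0,0,0,0]]'
```

```text
time: 22.1
tool_pos: [574.9, 47.1, 41.1]
tcp_rot: [3.141, -0.0, 1.373]
contact_force: [-2.9, 0.0, 4.6]
grip_width: 20.0
finger_force: 30.0
time: 22.3
tool_pos: [574.9, 47.1, 41.1]
tcp_rot: [3.141, -0.0, 1.373]
contact_force: [-4.0, -0.2, 8.9]
grip_width: 19.9
finger_force: 30.0
```

```bash
python3 -m jog '[[0,0,-0.7,0,0,0],[0,0,0,0,0,0],[0,0,0,0,0,0],[0,0,0,0,0,0],[0,0,-20,0,0,0],[0,0,-40,0,0,0],[0,0,-40,0,0,0]]' 45; python3 -m jog '[[0,0,0,0,0,-0.139],[0,0,0,0,0,-0.139],[0,0,0,0,0,-0.139],[0,0,0,0,0,-0.139],[0,0,0,0,0,-0.139],[0,0,0,0,0,-0.139],[0,0,0,0,0,-0.139],[0,0,0,0,0,-0.139],[0,0,0,0,0,-0.139],[0,0,0,0,0,-0.139],[0,0,0,0,0,-0.139],[0,0,0,0,0,-0.139]]'
python3 -c "
from h import *
go(582,362.3,60,174.1)"
```

```text
time: 23.0
tool_pos: [574.3, 47.1, 141.0]
tcp_rot: [-3.139, 0.0, 1.373]
contact_force: [1.1, 0.3, 0.0]
grip_width: 41.5
finger_force: 0.0
time: 24.2
tool_pos: [574.8, 47.1, 140.4]
tcp_rot: [3.141, -0.0, 3.047]
contact_force: [0.8, -0.0, 0.0]
grip_width: 41.6
finger_force: 0.0
at [574.8  47.1 140.4] yaw 174.6 d=[ 22.7 314.5  80.5] turn=[ 0.    -0.     0.008]
```

```bash
python3 -m jog '[[3,39,0,0,0,0],[3,39,0,0,0,0],[3,39,0,0,0,0],[3,39,10,0,0,0],[3,39,15,0,0,0],[3,39,15,0,0,0],[3,40,20,0,0,0],[2,40,20,0,0,0.008],[0,0,0,0,0,0],[0,0,0,0,0,0],[0,0,0,0,0,0]]'
python3 - <<'E'
from h import *
go(582,362.3,1,174.1);bars()
E
```

```text
time: 25.3
tool_pos: [584.0, 361.1, 61.1]
tcp_rot: [3.142, 0.001, 3.032]
contact_force: [0.6, -0.0, 0.6]
grip_width: 41.4
finger_force: 0.0
at [584.  361.1  61.1] yaw 173.7 d=[ 2.1  1.  60.1] turn=[ 0.     0.001 -0.006]
px [168.  57.] area 3371 rect x,y,L,W,ang [466.  312.2  87.2  20.5   9.9]
px [259. 187.] area 2691 rect x,y,L,W,ang [570.8 365.5 102.5  18.7  -5.7]
```

```bash
python3 -m jog '[[2,2,15,0,0,0],[0,0,15,0,0,0],[0,0,15,0,0,0],[0,0,9,0,0,0],[0,0,5.5,0,0,0],[0,0,0,0,0,0],[0,0,0,0,0,0]]'; python3 -m jog '[[0,0,0,0,0,0],[0,0,0,0,0,0],[0,0,0,0,0,0],[0,0,0,0,0,0],[0,0,-10,0,0,0],[0,0,-30,0,0,0],[0,0,-40,0,0,0],[0,0,-40,0,0,0],[0,0,0,0,0,0],[0,0,0,0,0,0]]' 0
python3 -c "
from h import *
go(490.7,63.9,120,78.9)"
```

```text
time: 26.05
tool_pos: [581.9, 364.1, 1.0]
tcp_rot: [3.141, 0.0, 3.033]
contact_force: [-0.2, 1.0, 0.1]
grip_width: 41.4
finger_force: 0.0
time: 27.05
tool_pos: [582.0, 364.2, 122.5]
tcp_rot: [3.14, 0.002, 3.033]
contact_force: [-1.3, 0.3, -3.5]
grip_width: 19.5
finger_force: 30.0
at [582.  364.2 122.5] yaw 173.8 d=[  58.2 -308.4    2. ] turn=[0.002 0.    1.656]
```

```bash
python3 -m jog '[[8,-39,0,0,0,0],[8,-39,0,0,0,0],[7,-39,0,0,0,0],[7,-39,0,0,0,0],[7,-38,0,0,0,0],[7,-38,0,0,0,0],[7,-38,0,0,0,0],[7,-38,0,0,0,0],[0,0,0,0,0,0]]';python3 -m jog '[[0,0,0,0,0,0.138],[0,0,0,0,0,0.138],[0,0,0,0,0,0.138],[0,0,0,0,0,0.138],[0,0,0,0,0,0.138],[0,0,0,0,0,0.138],[0,0,0,0,0,0.138],[0,0,0,0,0,0.138],[0,0,0,0,0,0.138],[0,0,0,0,0,0.138],[0,0,0,0,0,0.138],[0,0,0,0,0,0.138]]'; python3 -m jog '[[0,0,0,0,0,0],[0,0,0,0,0,0]]'
python3 -c "
from h import *
go(490.7,63.9,41.3,78.9)"
```

```text
time: 27.95
tool_pos: [488.0, 60.6, 119.5]
tcp_rot: [-3.14, -0.005, 3.029]
contact_force: [0.1, 0.4, -1.8]
grip_width: 20.2
finger_force: 30.0
time: 29.15
tool_pos: [489.6, 64.7, 119.7]
tcp_rot: [-3.138, 0.0, 1.371]
contact_force: [-0.5, -0.5, -2.2]
grip_width: 19.5
finger_force: 30.0
time: 29.35
tool_pos: [490.0, 64.4, 120.2]
tcp_rot: [-3.14, 0.0, 1.381]
contact_force: [-0.1, -0.9, -2.4]
grip_width: 19.8
finger_force: 30.0
at [490.   64.4 120.2] yaw 79.1 d=[-0.4  0.9 78.9] turn=[-0.002  0.     0.004]
```

```bash
python3 -m jog '[[0,0.2,25,0,0,0.002],[0,0,25,0,0,0],[0,0,16,0,0,0],[0,0,8,0,0,0],[0,0,3,0,0,0],[0,0,1,0,0,0],[0,0,0,0,0,0],[0,0,0,0,0,0],[0,0,0,0,0,0]]'; python3 -m jog '[[0,0,0.5,0,0,0],[0,0,0,0,0,0]]'
```

```text
time: 30.25
tool_pos: [491.3, 64.1, 43.7]
tcp_rot: [3.14, -0.0, 1.375]
contact_force: [-0.5, -0.6, -2.2]
grip_width: 19.4
finger_force: 30.0
time: 30.45
tool_pos: [490.9, 64.1, 42.8]
tcp_rot: [3.141, -0.0, 1.375]
contact_force: [0.1, -0.2, -2.9]
grip_width: 19.7
finger_force: 30.0
```

```bash
python3 -m jog '[[0,0,1.2,0,0,0],[0,0,0.4,0,0,0],[0,0,0,0,0,0]]'; python3 -m jog '[[0,0,0,0,0,0],[0,0,0,0,0,0],[0,0,0,0,0,0],[0,0,-20,0,0,0],[0,0,-40,0,0,0],[0,0,-40,0,0,0]]' 45; python3 -m jog '[[0,0,0,0,0,-0.149],[0,0,0,0,0,-0.149],[0,0,0,0,0,-0.149],[0,0,0,0,0,-0.149],[0,0,0,0,0,-0.149],[0,0,0,0,0,-0.149],[0,0,0,0,0,-0.149],[0,0,0,0,0,-0.149],[0,0,0,0,0,-0.149],[0,0,0,0,0,-0.149],[0,0,0,0,0,-0.149],[0,0,0,0,0,-0.149]]'
python3 -c "
from h import *
go(448,306.8,60,189.9)"
```

```text
time: 30.75
tool_pos: [490.9, 64.1, 41.1]
tcp_rot: [-3.142, -0.0, 1.375]
contact_force: [0.1, -0.1, -1.3]
grip_width: 19.7
finger_force: 30.0
time: 31.35
tool_pos: [490.3, 64.1, 141.8]
tcp_rot: [-3.14, 0.0, 1.375]
contact_force: [1.1, -0.2, -0.1]
grip_width: 41.4
finger_force: 0.0
time: 32.55
tool_pos: [490.9, 64.1, 141.1]
tcp_rot: [3.142, 0.0, -3.114]
contact_force: [0.7, 0.7, -0.1]
grip_width: 41.4
finger_force: 0.0
at [490.9  64.1 141.1] yaw -178.4 d=[ 36.3 243.8  81.1] turn=[ 0.     0.    -0.145]
```

```bash
python3 -m jog '[[6,40,0,0,0,0],[6,40,0,0,0,0],[6,41,0,0,0,0],[6,41,0,0,0,0],[6,41,20,0,0,0],[6,41,30,0,0,0],[0,0,31,0,0,-0.145],[0,0,0,0,0,0],[0,0,0,0,0,0],[0,0,0,0,0,0]]'
python3 - <<'E'
from h import *
go(448,306.8,1,189.9);bars()
E
```

```text
time: 33.55
tool_pos: [451.1, 306.1, 62.4]
tcp_rot: [3.141, 0.003, -2.979]
contact_force: [1.2, -0.1, 0.0]
grip_width: 41.4
finger_force: 0.0
at [451.1 306.1  62.4] yaw -170.7 d=[ 3.1  1.1 61.4] turn=[ 0.001  0.003 -0.01 ]
px [258. 187.] area 2711 rect x,y,L,W,ang [437.8 306.4 103.9  18.8   9.6]
```

```bash
python3 -m jog '[[3,2,15,0,0,-0.01],[0,0,15,0,0,0],[0,0,15,0,0,0],[0,0,9,0,0,0],[0,0,6,0,0,0],[0,0,0,0,0,0],[0,0,0,0,0,0]]'; python3 -m jog '[[0,0,0,0,0,0],[0,0,0,0,0,0],[0,0,0,0,0,0],[0,0,0,0,0,0],[0,0,-10,0,0,0],[0,0,-30,0,0,0],[0,0,-40,0,0,0],[0,0,-40,0,0,0],[0,0,0,0,0,0],[0,0,0,0,0,0]]' 0
python3 -c "
from h import *
go(540.6,97.4,120,168.9)"
```

```text
time: 34.3
tool_pos: [447.1, 307.9, 1.4]
tcp_rot: [3.141, 0.001, -2.966]
contact_force: [0.5, 0.6, 0.0]
grip_width: 41.5
finger_force: 0.0
time: 35.3
tool_pos: [446.6, 307.9, 121.5]
tcp_rot: [3.141, 0.001, -2.965]
contact_force: [-0.6, -0.6, -4.4]
grip_width: 19.7
finger_force: 30.0
at [446.6 307.9 121.5] yaw -169.9 d=[ -55.6 -223.8    1.5] turn=[0.001 0.001 0.37 ]
```

```bash
python3 -m jog '[[-9,-37,0,0,0,0],[-9,-37,0,0,0,0],[-9,-37,0,0,0,0],[-9,-37,0,0,0,0],[-9,-37,0,0,0,0],[-9,-37,0,0,0,0],[0,0,0,0,0,0.123],[0,0,0,0,0,0.123],[0,0,0,0,0,0.123],[0,0,0,0,0,0],[0,0,0,0,0,0],[0,0,0,0,0,0]]'
python3 -c "
from h import *
go(540.6,97.4,53.2,168.9)"
```

```text
time: 36.5
tool_pos: [538.2, 98.8, 120.0]
tcp_rot: [-3.141, -0.001, 2.951]
contact_force: [0.1, -0.2, -2.5]
grip_width: 19.6
finger_force: 30.0
at [538.2  98.8 120. ] yaw 169.1 d=[-2.7 -0.9 66.8] turn=[-0.    -0.001  0.004]
```

```bash
python3 -m jog '[[-1.7,-0.8,25,0,0,0.004],[0,0,20,0,0,0],[0,0,12,0,0,0],[0,0,6,0,0,0],[0,0,2.5,0,0,0],[0,0,0,0,0,0],[0,0,0,0,0,0],[0,0,0,0,0,0]]'; python3 -m jog '[[0,0,1,0,0,0],[0,0,0,0,0,0]]'
```

```text
time: 37.3
tool_pos: [540.7, 97.7, 55.9]
tcp_rot: [3.141, 0.001, 2.945]
contact_force: [-0.3, 0.0, -2.7]
grip_width: 20.0
finger_force: 30.0
time: 37.5
tool_pos: [540.2, 97.6, 54.4]
tcp_rot: [3.141, 0.0, 2.945]
contact_force: [-0.5, -0.0, -3.0]
grip_width: 19.7
finger_force: 30.0
```

```bash
python3 -m jog '[[0,0,0.8,0,0,0],[0,0,0.3,0,0,0],[0,0,0,0,0,0]]'; python3 -m jog '[[0,0,0,0,0,0],[0,0,0,0,0,0],[0,0,0,0,0,0],[0,0,-20,0,0,0],[0,0,-40,0,0,0],[0,0,-40,0,0,0],[0,0,0,0,0,0]]' 45
python3 -c "
from h import *
go(608.5,-268,120,175.6)"
```

```text
time: 37.8
tool_pos: [540.2, 97.6, 53.1]
tcp_rot: [3.142, -0.0, 2.945]
contact_force: [0.8, 0.2, -3.1]
grip_width: 19.6
finger_force: 30.0
time: 38.5
tool_pos: [543.4, 97.8, 158.8]
tcp_rot: [3.139, 0.011, 2.945]
contact_force: [-0.1, -0.5, 0.3]
grip_width: 41.3
finger_force: 0.0
at [543.4  97.8 158.8] yaw 168.7 d=[-134.9 -346.2   39.3] turn=[ 0.002  0.011 -0.12 ]
```

```bash
python3 -m jog '[[-15,-38,0,0,0,0],[-15,-38,0,0,0,0],[-15,-38,0,0,0,0],[-15,-38,0,0,0,0],[-15,-38,0,0,0,0],[-15,-39,0,0,0,0],[-15,-39,20,0,0,0],[-15,-39,20,0,0,0],[-15,-39,25,0,0,-0.12],[0,0,25,0,0,0],[0,0,0,0,0,0],[0,0,0,0,0,0]]'
python3 - <<'E'
from h import *
go(608.5,-268,1,175.6);bars()
E
```

```text
time: 39.7
tool_pos: [604.6, -267.4, 62.6]
tcp_rot: [3.141, -0.002, 3.065]
contact_force: [-0.0, -0.2, -0.7]
grip_width: 41.3
finger_force: 0.0
at [ 604.6 -267.4   62.6] yaw 175.6 d=[-4.1 -0.3 61.6] turn=[ 0.001 -0.002 -0.   ]
px [147.  37.] area 2231 rect x,y,L,W,ang [ 472.9 -335.5   52.7   21.5   -8.9]
px [140. 170.] area 2812 rect x,y,L,W,ang [ 568.9 -358.    89.4   22.5   -2.6]
px [252. 192.] area 2441 rect x,y,L,W,ang [ 594.9 -269.4   95.5   18.6   -4.6]
px [252. 273.] area 62 rect x,y,L,W,ang [ 668.1 -275.5   17.2    3.1   85.6]
```

```bash
python3 -m jog '[[-4.7,-2.3,15,0,0,0],[0,0,15,0,0,0],[0,0,15,0,0,0],[0,0,9,0,0,0],[0,0,5.5,0,0,0],[0,0,1,0,0,0],[0,0,0,0,0,0],[0,0,0,0,0,0]]'; python3 -m jog '[[0,0,0,0,0,0],[0,0,0,0,0,0],[0,0,0,0,0,0],[0,0,0,0,0,0],[0,0,-10,0,0,0],[0,0,-30,0,0,0],[0,0,-40,0,0,0],[0,0,-40,0,0,0],[0,0,0,0,0,0],[0,0,0,0,0,0]]' 0
python3 -c "
from h import *
go(524.2,14,120,168.9)"
```

```text
time: 40.55
tool_pos: [609.8, -271.0, 3.2]
tcp_rot: [-3.141, 0.001, 3.065]
contact_force: [0.0, -0.1, -0.1]
grip_width: 41.5
finger_force: 0.0
time: 41.55
tool_pos: [609.6, -270.8, 123.8]
tcp_rot: [-3.141, 0.002, 3.065]
contact_force: [-0.4, 0.3, -3.2]
grip_width: 19.5
finger_force: 30.0
at [ 609.6 -270.8  123.8] yaw 175.6 d=[107.  277.4   3.4] turn=[-0.001  0.002  0.117]
```

```bash
python3 -m jog '[[13,34,0,0,0,0],[13,34,0,0,0,0],[13,35,0,0,0,0],[13,35,0,0,0,0],[13,35,0,0,0,0],[14,35,0,0,0,0],[14,35,0,0,0,0],[14,35,0,0,0,0.117],[0,0,0,0,0,0],[0,0,0,0,0,0],[0,0,0,0,0,0],[0,0,0,0,0,0]]'
python3 -c "
from h import *
go(524.2,14,55,168.9)"
```

```text
time: 42.75
tool_pos: [524.2, 13.6, 122.1]
tcp_rot: [-3.142, -0.001, 2.947]
contact_force: [-0.2, -0.3, -1.3]
grip_width: 19.5
finger_force: 30.0
at [524.2  13.6 122.1] yaw 168.8 d=[-0.   0.4 67.1] turn=[-0.    -0.001 -0.001]
```

```bash
python3 -m jog '[[0,0,25,0,0,0],[0,0,20,0,0,0],[0,0,12,0,0,0],[0,0,6,0,0,0],[0,0,2.5,0,0,0],[0,0,0,0,0,0],[0,0,0,0,0,0],[0,0,0,0,0,0]]'; python3 -m jog '[[0,0,0.5,0,0,0],[0,0,0.5,0,0,0],[0,0,0,0,0,0]]'
```

```text
time: 43.55
tool_pos: [524.6, 14.6, 57.8]
tcp_rot: [3.141, 0.001, 2.948]
contact_force: [-0.8, 0.2, -2.9]
grip_width: 19.6
finger_force: 30.0
time: 43.85
tool_pos: [524.1, 14.7, 56.2]
tcp_rot: [3.142, 0.0, 2.948]
contact_force: [-0.8, -0.4, -2.2]
grip_width: 19.7
finger_force: 30.0
```

Lower the last millimetre, release, and go up for a look at the stack.

```bash
python3 -m jog '[[0,0,0.7,0,0,0],[0,0,0.5,0,0,0],[0,0,0,0,0,0],[0,0,0,0,0,0]]'; python3 -m jog '[[0,0,0,0,0,0],[0,0,0,0,0,0],[0,0,0,0,0,0],[0,0,-20,0,0,0],[0,0,-40,0,0,0],[-20,0,-40,0,0,0],[-40,0,-30,0,0,0],[0,0,-30,0,0,0],[0,0,0,0,0,0],[0,0,0,0,0,0]]' 45
python3 - <<'E'
from h import *
im=bot.capture('wrist');save(im,'w10.png');go(609,-359,120,176.6);bars(z=64);print();bars('top')
E
```

```text
time: 44.25
tool_pos: [524.1, 14.7, 54.9]
tcp_rot: [3.141, 0.0, 2.948]
contact_force: [-0.6, 0.5, -3.0]
grip_width: 19.6
finger_force: 30.0
time: 45.25
tool_pos: [582.9, 3.1, 215.1]
tcp_rot: [3.141, 0.001, 2.948]
contact_force: [0.4, -0.3, -0.3]
grip_width: 41.2
finger_force: 0.0
at [582.2   3.2 214.1] yaw 168.9 d=[ -96.2 -350.3   94. ] turn=[ 0.    -0.001 -0.134]
px [252.  13.] area 101 rect x,y,L,W,ang [407.3  33.7  33.5  13.4  67.7]
px [293. 123.] area 5938 rect x,y,L,W,ang [531.6  55.  122.  118.7 -11.3]
px [  6. 131.] area 750 rect x,y,L,W,ang [ 460.6 -268.3   90.    23.2  -25. ]
px [ 16. 198.] area 725 rect x,y,L,W,ang [ 551.3 -300.7   59.    26.1   -1.1]

px [315.  92.] area 74 rect x,y,L,W,ang [ 825.8 -191.6   44.4   16.4  -88.2]
px [369. 169.] area 221 rect x,y,L,W,ang [ 586.2 -359.7  120.2   18.3   -2.6]
px [239. 167.] area 273 rect x,y,L,W,ang [579.   39.9 105.6  42.2  81.1]
px [359. 217.] area 228 rect x,y,L,W,ang [ 436.6 -330.7  120.8   18.9   -8.3]
px [409. 241.] area 253 rect x,y,L,W,ang [ 370.6 -480.1  100.    23.3   54.9]
```

View pics/w10.png

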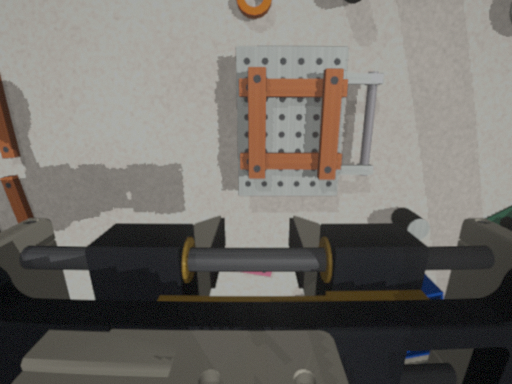

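The stack (two layers) is neat and centred at (531.6, 55). Next is the bar at (586, −360).

```bash
python3 -m jog '[[-12,-39,0,0,0,0],[-11,-39,0,0,0,0],[-10,-39,0,0,0,0],[-9,-39,10,0,0,0],[-9,-39,15,0,0,0],[-8,-39,20,0,0,0],[-8,-39,20,0,0,0],[-5,-39,30,0,0,0],[0,-39,30,0,0,-0.134],[0,0,28,0,0,0],[0,0,0,0,0,0],[0,0,0,0,0,0]]'; python3 - <<'E'
from h import *
go(586,-360.5,1.5,177);bars()
E
```

```text
time: 46.6
tool_pos: [585.7, -354.4, 61.3]
tcp_rot: [3.14, -0.002, 3.082]
contact_force: [-0.1, 0.4, 0.1]
grip_width: 41.6
finger_force: 0.0
at [ 585.7 -354.4   61.3] yaw 176.6 d=[-0.8 -6.2 59.8] turn=[ 0.002 -0.002 -0.008]
px [270.  45.] area 2371 rect x,y,L,W,ang [ 467.  -336.3   63.6   18.8   -8.7]
px [246. 189.] area 2550 rect x,y,L,W,ang [ 573.5 -360.6   98.8   18.5   -2.8]
```

```bash
python3 -m jog '[[-1.2,-6.7,0,0,0,-0.008],[0,0,15,0,0,0],[0,0,15,0,0,0],[0,0,15,0,0,0],[0,0,9,0,0,0],[0,0,5.5,0,0,0],[0,0,0.5,0,0,0],[0,0,0,0,0,0],[0,0,0,0,0,0]]'; python3 -m jog '[[0,0,0,0,0,0],[0,0,0,0,0,0],[0,0,0,0,0,0],[0,0,0,0,0,0],[0,0,-10,0,0,0],[0,0,-30,0,0,0],[0,0,-40,0,0,0],[0,0,-40,0,0,0],[0,0,0,0,0,0],[0,0,0,0,0,0]]' 0
python3 -c "
from h import *
go(574.1,47.5,120,78.9)"
```

```text
time: 47.55
tool_pos: [587.0, -362.1, 2.2]
tcp_rot: [-3.141, 0.001, 3.09]
contact_force: [-0.5, 1.1, -0.5]
grip_width: 41.6
finger_force: 0.0
time: 48.55
tool_pos: [587.0, -362.1, 123.1]
tcp_rot: [-3.141, 0.002, 3.09]
contact_force: [0.3, 0.0, -4.0]
grip_width: 19.5
finger_force: 30.0
at [ 587.  -362.1  123.1] yaw 177.0 d=[ 34.1 408.4   2.7] turn=[1.000e-03 2.000e-03 1.713e+00]
```

```bash
python3 -m jog '[[3,37,0,0,0,0],[3,37,0,0,0,0],[3,37,0,0,0,0],[3,37,0,0,0,0],[3,37,0,0,0,0],[3,37,0,0,0,0],[3,37,0,0,0,0],[3,37,0,0,0,0],[3,37,0,0,0,0],[3,37,0,0,0,0],[4,37,0,0,0,0],[0,0,0,0,0,0]]';python3 -m jog '[[0,0,0,0,0,0.143],[0,0,0,0,0,0.143],[0,0,0,0,0,0.143],[0,0,0,0,0,0.143],[0,0,0,0,0,0.143],[0,0,0,0,0,0.143],[0,0,0,0,0,0.143],[0,0,0,0,0,0.143],[0,0,0,0,0,0.143],[0,0,0,0,0,0.142],[0,0,0,0,0,0.142],[0,0,0,0,0,0.142]]'; python3 -m jog '[[0,0,0,0,0,0],[0,0,0,0,0,0],[0,0,0,0,0,0]]'
python3 -c "
from h import *
go(574.1,47.5,66,78.9)"
```

```text
time: 49.75
tool_pos: [571.8, 50.7, 120.0]
tcp_rot: [3.14, -0.005, 3.094]
contact_force: [-0.5, 0.2, -2.7]
grip_width: 19.3
finger_force: 30.0
time: 50.95
tool_pos: [572.8, 45.6, 120.2]
tcp_rot: [-3.138, 0.001, 1.371]
contact_force: [-0.1, 0.6, -2.4]
grip_width: 19.8
finger_force: 30.0
time: 51.25
tool_pos: [573.6, 46.0, 121.3]
tcp_rot: [-3.14, 0.0, 1.379]
contact_force: [-0.8, 0.1, -2.8]
grip_width: 19.6
finger_force: 30.0
at [573.6  46.  121.3] yaw 79.0 d=[ 1.6  0.3 55.3] turn=[-0.001  0.     0.002]
```

```bash
python3 -m jog '[[1.4,0,20,0,0,0],[0,0,15,0,0,0],[0,0,10,0,0,0],[0,0,6,0,0,0],[0,0,3,0,0,0],[0,0,0,0,0,0],[0,0,0,0,0,0],[0,0,0,0,0,0]]'; python3 -m jog '[[0,0,0.5,0,0,0],[0,0,0,0,0,0],[0,0,0,0,0,0]]'
```

```text
time: 52.05
tool_pos: [574.6, 47.6, 68.5]
tcp_rot: [3.14, -0.0, 1.377]
contact_force: [0.8, 0.4, -2.9]
grip_width: 19.9
finger_force: 30.0
time: 52.35
tool_pos: [574.2, 47.6, 67.5]
tcp_rot: [3.141, -0.0, 1.377]
contact_force: [0.3, -0.1, -3.1]
grip_width: 19.7
finger_force: 30.0
```

```bash
python3 -m jog '[[0,0,0.7,0,0,0],[0,0,0.5,0,0,0],[0,0,0,0,0,0],[0,0,0,0,0,0]]'; python3 -m jog '[[0,0,0,0,0,0],[0,0,0,0,0,0],[0,0,0,0,0,0],[0,0,-20,0,0,0],[0,0,-40,0,0,0],[0,0,-40,0,0,0],[0,0,0,0,0,0]]' 45;  python3 -m jog '[[0,0,0,0,0,-0.135],[0,0,0,0,0,-0.135],[0,0,0,0,0,-0.135],[0,0,0,0,0,-0.135],[0,0,0,0,0,-0.135],[0,0,0,0,0,-0.135],[0,0,0,0,0,-0.135],[0,0,0,0,0,-0.135],[0,0,0,0,0,-0.135],[0,0,0,0,0,-0.135],[0,0,0,0,0,-0.135],[0,0,0,0,0,-0.135]]'
python3 -c "
from h import *
go(437,-331,60,171.5)"
```

```text
time: 52.75
tool_pos: [574.1, 47.6, 66.2]
tcp_rot: [-3.141, -0.0, 1.377]
contact_force: [0.2, 0.5, -2.5]
grip_width: 19.5
finger_force: 30.0
time: 53.45
tool_pos: [577.4, 47.5, 172.3]
tcp_rot: [3.13, -0.002, 1.377]
contact_force: [-0.3, -0.6, 0.3]
grip_width: 41.2
finger_force: 0.0
time: 54.65
tool_pos: [574.0, 47.6, 165.8]
tcp_rot: [3.142, -0.0, 3.002]
contact_force: [0.6, 0.4, -0.1]
grip_width: 41.4
finger_force: 0.0
at [574.   47.6 165.8] yaw 172.0 d=[  83.1 -394.   105.8] turn=[ 0.    -0.     0.009]
```

```bash
python3 -m jog '[[8,-39,0,0,0,0],[8,-39,0,0,0,0],[8,-39,0,0,0,0],[8,-39,0,0,0,0],[8,-39,0,0,0,0],[8,-39,10,0,0,0],[8,-40,15,0,0,0],[9,-40,20,0,0,0],[9,-40,20,0,0,0],[9,-40,20,0,0,0],[0,0,20,0,0,0.009],[0,0,0,0,0,0]]'; python3 -m jog '[[0,0,0,0,0,0],[0,0,0,0,0,0]]'; python3 - <<'E'
from h import *
go(437,-331,1.5,171);bars()
E
```

```text
time: 55.85
tool_pos: [433.1, -329.9, 58.4]
tcp_rot: [3.138, -0.005, 2.985]
contact_force: [0.3, 0.5, 0.4]
grip_width: 41.1
finger_force: 0.0
time: 56.05
tool_pos: [436.0, -330.0, 62.2]
tcp_rot: [-3.141, 0.001, 2.989]
contact_force: [-0.3, -0.6, 0.7]
grip_width: 41.2
finger_force: 0.0
at [ 436.  -330.    62.2] yaw 171.3 d=[-1.  -0.8 60.7] turn=[-0.001  0.001  0.005]
px [ 58. 156.] area 3838 rect x,y,L,W,ang [ 371.  -480.4  106.    27.4   54.9]
px [253. 190.] area 2546 rect x,y,L,W,ang [ 424.6 -329.6   99.2   18.7   -8.6]
```

```bash
python3 -m jog '[[-0.7,-1.6,0,0,0,0],[0,0,15,0,0,0],[0,0,15,0,0,0],[0,0,15,0,0,0],[0,0,9,0,0,0],[0,0,6,0,0,0],[0,0,1,0,0,0],[0,0,0,0,0,0],[0,0,0,0,0,0]]'; python3 -m jog '[[0,0,0,0,0,0],[0,0,0,0,0,0],[0,0,0,0,0,0],[0,0,0,0,0,0],[0,0,-10,0,0,0],[0,0,-30,0,0,0],[0,0,-40,0,0,0],[0,0,-40,0,0,0],[0,0,0,0,0,0],[0,0,0,0,0,0]]' 0
python3 -c "
from h import *
go(490.7,63.9,120,78.9)"
```

```text
time: 57.0
tool_pos: [436.0, -332.2, 0.6]
tcp_rot: [-3.141, 0.001, 2.988]
contact_force: [-0.8, -0.4, 0.0]
grip_width: 41.7
finger_force: 0.0
time: 58.0
tool_pos: [435.7, -332.0, 121.0]
tcp_rot: [-3.141, 0.001, 2.988]
contact_force: [-0.3, 0.1, -3.2]
grip_width: 19.6
finger_force: 30.0
at [ 435.7 -332.   121. ] yaw 171.2 d=[  6.3 399.6   0.7] turn=[0.    0.002 1.611]
```

```bash
python3 -m jog '[[0,37,0,0,0,0],[0,37,0,0,0,0],[0,37,0,0,0,0],[0,37,0,0,0,0],[0,36,0,0,0,0],[1,36,0,0,0,0],[1,36,0,0,0,0],[1,36,0,0,0,0],[1,36,0,0,0,0],[1,36,0,0,0,0],[1,36,0,0,0,0],[0,0,0,0,0,0]]';python3 -m jog '[[0,0,0,0,0,0.135],[0,0,0,0,0,0.135],[0,0,0,0,0,0.135],[0,0,0,0,0,0.134],[0,0,0,0,0,0.134],[0,0,0,0,0,0.134],[0,0,0,0,0,0.134],[0,0,0,0,0,0.134],[0,0,0,0,0,0.134],[0,0,0,0,0,0.134],[0,0,0,0,0,0.134],[0,0,0,0,0,0.134]]'; python3 -m jog '[[0,0,0,0,0,0],[0,0,0,0,0,0],[0,0,0,0,0,0]]'
python3 -c "
from h import *
go(491,65.3,64.6,78.9)"
```

```text
time: 59.2
tool_pos: [489.7, 67.8, 118.5]
tcp_rot: [3.141, -0.004, 2.992]
contact_force: [-0.1, 0.2, -2.8]
grip_width: 19.6
finger_force: 30.0
time: 60.4
tool_pos: [489.7, 63.4, 118.6]
tcp_rot: [-3.138, 0.001, 1.371]
contact_force: [-0.2, 0.0, -1.1]
grip_width: 19.5
finger_force: 30.0
time: 60.7
tool_pos: [490.6, 63.9, 119.7]
tcp_rot: [-3.14, 0.0, 1.379]
contact_force: [-0.2, -0.5, -1.9]
grip_width: 19.8
finger_force: 30.0
at [490.6  63.9 119.7] yaw 79.0 d=[ 1.4  0.2 55.1] turn=[-0.001  0.     0.002]
```

```bash
python3 -m jog '[[1.3,-0.3,20,0,0,0],[0,0,15,0,0,0],[0,0,10,0,0,0],[0,0,6,0,0,0],[0,0,3,0,0,0],[0,0,0,0,0,0],[0,0,0,0,0,0],[0,0,0,0,0,0]]'; python3 -m jog '[[0,0,0.5,0,0,0],[0,0,0.5,0,0,0],[0,0,0,0,0,0],[0,0,0,0,0,0]]'
```

```text
time: 61.5
tool_pos: [491.3, 65.6, 66.7]
tcp_rot: [3.141, -0.0, 1.377]
contact_force: [-0.1, -0.5, -2.6]
grip_width: 19.9
finger_force: 30.0
time: 61.9
tool_pos: [491.0, 65.6, 65.2]
tcp_rot: [3.142, -0.0, 1.377]
contact_force: [0.1, -0.7, -2.9]
grip_width: 19.8
finger_force: 30.0
```

```bash
python3 -m jog '[[0,0,0.5,0,0,0],[0,0,0,0,0,0]]'; python3 -m jog '[[0,0,0,0,0,0],[0,0,0,0,0,0],[0,0,0,0,0,0],[0,0,-20,0,0,0],[0,0,-40,0,0,0],[0,-20,-40,0,0,0],[30,-30,-30,0,0,0],[40,0,-30,0,0,0],[40,0,0,0,0,0],[40,0,0,0,0,0],[0,0,0,0,0,0]]' 45
python3 - <<'E'
from h import *
s=bot.capture('side');cv2.imwrite('pics/s11.png',cv2.resize(s[130:310,150:400,::-1],(750,540)));t=bars('top',z=76)
cv2.imwrite('pics/t11.png',cv2.resize(t[110:250,170:330,::-1],(685,600)))
E
```

```text
time: 62.1
tool_pos: [490.9, 65.6, 64.6]
tcp_rot: [-3.141, -0.0, 1.377]
contact_force: [0.3, 0.2, -1.9]
grip_width: 19.5
finger_force: 30.0
time: 63.2
tool_pos: [472.0, 224.9, 223.9]
tcp_rot: [3.14, -0.002, 1.381]
contact_force: [1.6, -0.6, -0.2]
grip_width: 41.4
finger_force: 0.0
px [315.  92.] area 74 rect x,y,L,W,ang [ 803.3 -182.8   42.4   15.6  -88.2]
px [232. 180.] area 922 rect x,y,L,W,ang [530.4  57.7 122.8 120.4  78.7]
px [236. 233.] area 115 rect x,y,L,W,ang [374.3  39.1  37.4  37.1 -88.3]
px [409. 241.] area 249 rect x,y,L,W,ang [ 368.7 -458.3   95.5   21.7   54.1]
```

View pics/s11.png

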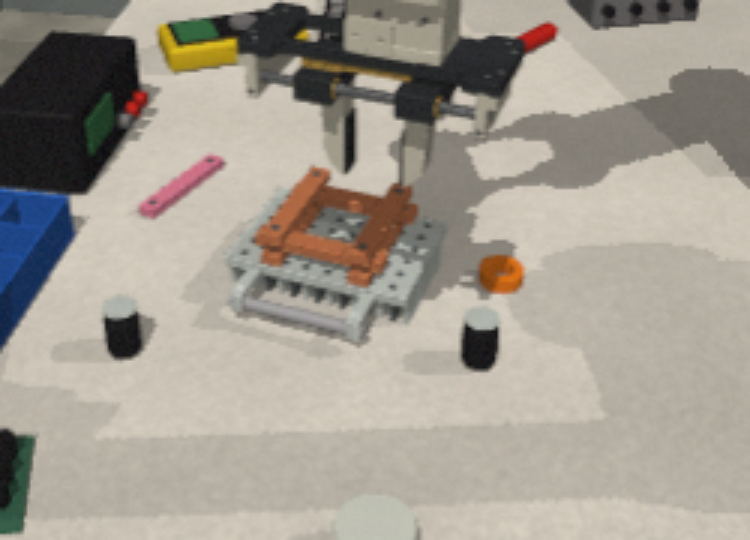

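View pics/t11.png

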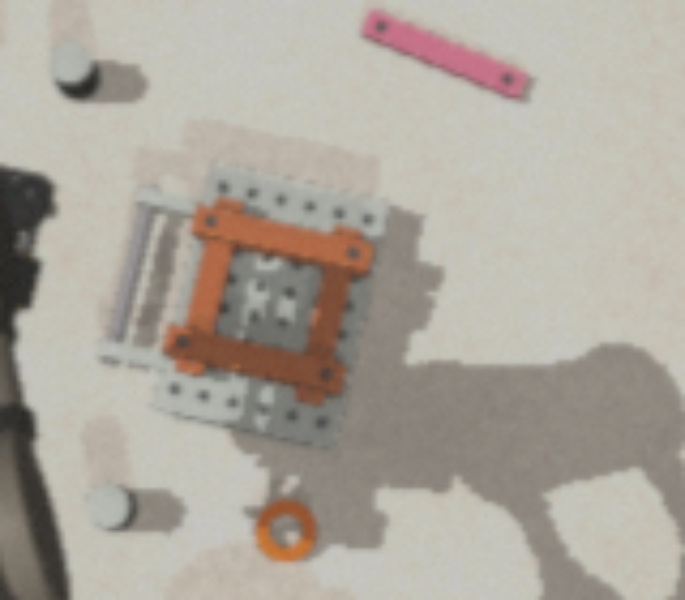

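The stack stands in three crosswise layers with all six bars on it, centred. Nothing else has moved and the gripper is clear, so I'm handing in.

```bash
python3 -c "
from plant import bot
print(bot.close_job())"
```

```text
the job is handed in; nothing more can be done
None
```

I handed the job in at about 63 s: the plate is turned over onto the heat sink, dotted side up and centred within about 2 mm, with all six bus bars stacked crosswise in three layers of two.

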